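# Roll a laminator roller over the surface plate to the stripe

### The arm

A 7-joint arm with a two-finger parallel gripper is mounted at the origin on the work surface. World frame = base frame: x ahead of the robot, y to its left, z up, the work surface at z = 0. Lengths are in m, angles in rad, forces in N, time in s.
With the tool pointing down it reaches from about 0.4 to 0.85 m from the base axis. Payload 4.5 kg.
Tool frame: the origin (TCP) lies midway between the tips of the shut fingers; the grasp point (between the pads) lies behind it (r.grip_point_offset is the z of the grasp point in the tool frame, in m); z points along the fingers, y is the line along which they close (so a half turn about z gives the same grasp; the last joint's range is limited). The gripper opens to 88 mm and grips with 3 to 60 N. Pads are 18 mm wide; open, the fingers measure 123 mm over their backs; the gripper's body (75 mm by 187 mm) begins 45 mm behind the grasp point.
Start: joints at [1.328, 0.689, -0.195, 1.565, 0.157, 0.902, -0.215], TCP at [0.171, -0.601, 0.239] pointing down, gripper open.
Joint ranges: [-3.01, 3.01], [-0.46, 2.08], [-1.47, 1.51], [0.13, 2.56], [-1, 4.14], [0.04, 2.09], [-2.66, 2.66]. Speed limits (rad/s): [2.57, 2.57, 3.14, 3.14, 3.14, 3.14, 3.14].

### API

Orientations are given as a unit quaternion [x, y, z, w].
In Python, from plant import r, optics, workorder gives the robot as it stands.
- The arm moves only by the shell command python3 -m creep 'ROWS' [FORCE]. ROWS is JSON, a list of rows, each an object of numbers: "grip": the gripper command: -1 is shut, 1 is fully open, values between are in proportion; "tx", "ty", "tz": the shift along the tool's x, y, z in cm; "spin": the turn about the tool's z in degrees. In form: [{"grip": .., "tx": .., "ty": .., "tz": .., "spin": ..}, ...]. A call has 1 to 8 rows; each row shifts and turns the commanded pose from where the row before left it, along the tool's axes as they then stand; what a row does not reach is not made up. A row lasts 1/12 s, in which the tool goes at most 41.7 mm and 7.16 degrees, less where a joint would pass 70% of its speed; a pose out of reach is approached as far as the arm can. A call with a gripper value outside its range is refused whole. The fingers move at their own pace and stop on an object; FORCE is the grip in N (left out, the last holds). Time passes only in rows, so rows that do not move let the fingers close. It gives the time, the measured TCP pose, the force, the opening and the grip force at its end, in the units of the state.
- r.get_state(): the state, without advancing time (a new reading comes with each control period).
- optics.snapshot(name): name is "scene" or "side" or "wrist"; returns (picture, depth): 480x640x3 uint8, red, green, blue; 480x640 float32, m along the optical axis (not along the pixel's ray), 0 where there is no reading.
- optics.get_calibration(name): a dict with "fx", "fy", "cx", "cy" (pixels), "extrinsics" (4x4, takes a point from world to camera coordinates). Camera axes: x right, y down, z forward; pixel columns grow to the right and rows downward; lengths in m; the calibration is good to about 2 mm. A picture is of the moment at which its call begins: read the wrist's pose just before it. get_calibration takes no time and is no camera call; for the wrist camera it gives the pose at the moment of the call.
- workorder.finish_job(): hands the job in; it is judged then, once.
The state is a dict: "clock": time; "q": joint angles; "qd": joint speeds; "joint_torque": joint torques, N m; "tool_pos": TCP position; "eef_rot": TCP orientation; "contact_force": force on the tool from outside, world axes, zero at the start; "moment": the same for the moment, N m; "opening": opening from 0.0 (shut) to 1.0 (fully open); "finger_force": force on a finger pad.
Only numpy, scipy, OpenCV 4.12 (cv2) and the standard library are available. Lean on these libraries where they do the work, as an engineer would, in place of code of your own. Each camera call takes 0.05 s, during which the arm holds its last target. There are 200 camera calls.

### The job

Check the orange rubber roller for flat spots: with your fingertips on its top, roll it along the dark plate until it comes to rest on the green stripe, with both steel ends above the green, and take your hand away. Push only on the upper half of the roller, let it really roll rather than skid, do not grip or lift it, keep it on the plate, and leave everything else where it is.

Things in the scene. Friction and masses are not known exactly. Their poses are not given: they have to be found in the camera images.
- roller: Red-orange rubber roller, 60 mm diameter, 150 mm long, a 14 mm steel journal sticking 29 mm out of each end; about 0.6 kg, lying on the plate, free to roll. Origin at its centre on its axis (30 mm above the plate); x is its axis, y and z turn as it rolls. Grips plate and fingers (friction about 0.6 or more); slight rolling resistance: from 0.1 m/s it coasts 1 to 2 cm.
- journal_a (a point): Point on the roller's axis in one steel journal, 100 mm from the roller's centre along its +x (4 mm short of the end)
- journal_b (a point): Point on the roller's axis in the other journal, 100 mm from the centre along its -x
- plate: Fixed dark grey surface plate, flat and level, 270 mm (its x) by 400 mm (its y), 20 mm thick; origin at the centre of its underside, on the bench. The roller rolls along the plate's y.
- stripe: Flat green stripe painted across the plate, flush: 262 mm long (its x) and 36 mm wide (its y); origin at the middle of the stripe on the plate's upper face (20 mm above the bench). The roller starts parallel to it within a few degrees, 110 to 170 mm away along the stripe's y, on either side of it.
- grease_jar: Bystander, leave alone: small closed jar with a blue cap, 34 mm across, 50 mm tall, standing near one end of the plate; origin at the centre of its underside
- bearing: Bystander, leave alone: steel ball-bearing ring, 38 mm across, 13 mm tall, lying flat near the other end of the plate; origin at the centre of its underside
- screwdriver: Bystander, leave alone: screwdriver with a red handle, lying on the bench to the robot's right
- solder_reel: Bystander, leave alone: reel of solder wire, 60 mm across, 40 mm tall, standing on its flange on the bench to the robot's right
- mug: Bystander, leave alone: white mug, 80 mm across, 90 mm tall, on the bench to the robot's left
Things that resemble listed ones, but are neither listed nor needed, are in the scene too. There is more than one size of the roller; the one meant has the size given above.

How it is judged:
On the way:
1. the roller has truly rolled, by more than a third of a turn from how it lay (angle between roller's own z axis and vertical above 2.2 rad), for 0.05 s.
At the end, for the whole second after the job is handed in: The roller lies at rest on the plate with both journals' axis points within 18 mm of the green stripe's centre line (that is, above the 36 mm wide stripe) (y of journal_a in the frame of stripe between -0.018 and 0.018 m and y of journal_b in the frame of stripe between -0.018 and 0.018 m and height (world z) of roller between 0.046 and 0.054 m and linear speed of roller below 0.005 m/s and angular speed of roller below 0.1 rad/s); the robot touches nothing.
It fails at once if the roller is lifted off the plate by more than 8 mm (height (world z) of roller above 0.058 m).
It fails at once if the roller comes off the plate (height (world z) of roller below 0.042 m or x of roller in the frame of plate above 0.1 m or x of roller in the frame of plate below -0.1 m or y of roller in the frame of plate above 0.195 m or y of roller in the frame of plate below -0.195 m).
It fails at once if the fingers push on the roller below its mid-height (contact force between the fingers and roller above 0.5 N and height (world z) of the grasp point below 0.062 m).
It fails at once if one of the other loose things (jar, bearing, screwdriver, reel, mug) is moved by more than 20 mm (distance of any of grease_jar, bearing, screwdriver, solder_reel, mug from where it was at the start of the episode above 0.02 m).
It also fails if it takes over 58 s, if anything falls off the work surface, if the arm or the gripper's body presses on something with over 40 N, if the wrist force passes 120 N, or if a joint passes its speed limit or range.

## Working session

There is one attempt and no reset: what is moved stays moved. The work goes in short steps, Python scripts to look and compute and a shell command to move; the robot and the scene stay as the last step left them, time stands still between calls to the robot, and variables do not carry over. Pictures are saved under pics/ and viewed, at most 10 in all, crops included, and the job is handed in when it is done.

```bash
mkdir -p pics; cat > h.py <<'E'
from plant import r, optics, workorder
import numpy as np, cv2
def snap(n,out=None):
    c=optics.get_calibration(n); p,d=optics.snapshot(n)
    if out: cv2.imwrite('pics/'+out,cv2.cvtColor(p,cv2.COLOR_RGB2BGR))
    return p,d,c
def world(d,c):
    v,u=np.mgrid[0:480,0:640]
    P=np.stack([(u-c['cx'])/c['fx']*d,(v-c['cy'])/c['fy']*d,d],-1)
    E=np.array(c['extrinsics']); return (P-E[:3,3])@E[:3,:3]
E
python3 - <<'E'
from h import *
for n in('scene','side'):
    p,d,c=snap(n,n+'0.png'); np.savez('/tmp/'+n,p=p,d=d,w=world(d,c))
s=r.get_state();print(s['clock'],s['tool_pos'],s['eef_rot'],r.grip_point_offset)
E
```

```text
0.1 [ 0.17060569 -0.60068169  0.23800661] [ 9.90429863e-01  1.38014572e-01 -1.80279780e-04 -7.95084233e-04] -0.0187
```

View pics/scene0.png

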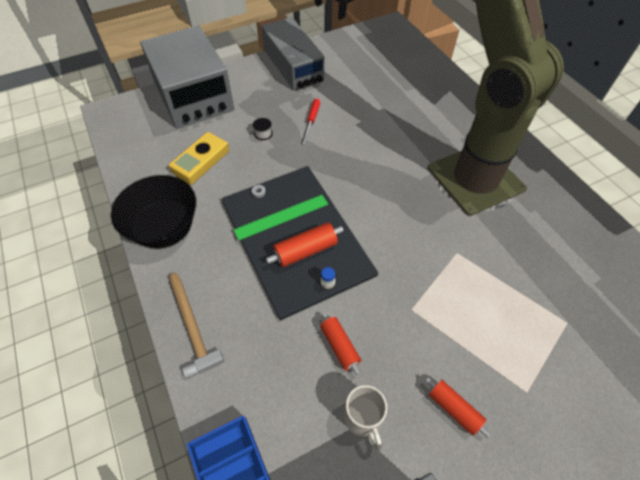

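View pics/side0.png

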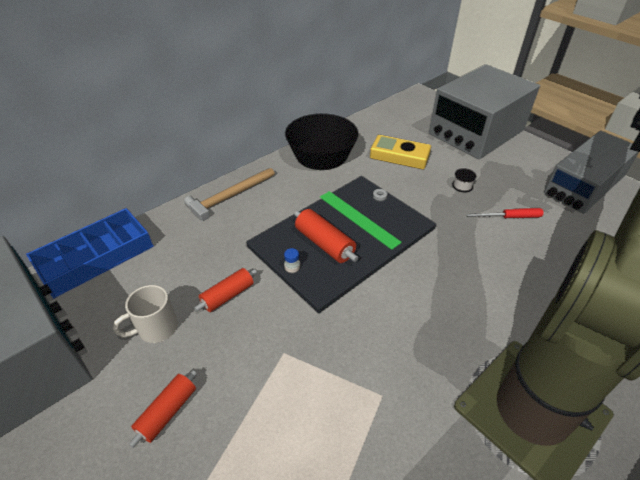

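The red-orange candidates in the scene picture are the roller on the plate (307,244), a smaller roller (341,343) and another smaller roller (457,407). The screwdriver handle (314,108) is also red. I choose the one on the plate with long journals and will measure it and check it in a crop.

```bash
cat >> h.py <<'E'
def find(p,w):
    h=cv2.cvtColor(p,cv2.COLOR_RGB2HSV).astype(int); H,S,V=h[...,0],h[...,1],h[...,2]
    out={}
    m=((H>45)&(H<80)&(S>120)&(abs(w[...,2]-.02)<.012))
    g=w[m]; b=cv2.minAreaRect(g[:,:2].astype(np.float32)*1000)
    out['stripe']=b
    (cx,cy),(a,bb),an=b
    k=np.deg2rad(an if a>bb else an+90); e=np.array([np.cos(k),np.sin(k)])
    if e[1]<0:e=-e
    n=np.array([-e[1],e[0]]); c0=np.array([cx,cy])/1000
    m=((H<12)|(H>174))&(S>140)&(w[...,2]>.03)&(w[...,2]<.095)&(np.hypot(w[...,0]-cx/1000,w[...,1]-cy/1000)<.26)
    k_,l,st,_=cv2.connectedComponentsWithStats(m.astype(np.uint8)); 
    for i in range(1,k_):
        if st[i,4]<200: continue
        o=w[l==i]; t=o[o[:,2]>np.percentile(o[:,2],99)-.006]
        # top-band: axis line
        mu=t[:,:2].mean(0); _,_,vt=np.linalg.svd(t[:,:2]-mu,full_matrices=False); ax=vt[0]; ax=ax*np.sign(ax[1])
        al=(o[:,:2]-mu)@ax; pc=(o[:,:2]-mu)@np.array([-ax[1],ax[0]])
        L=np.percentile(al,[1,99]); mid=mu+ax*L.mean()
        print('roller px',st[i].tolist(),'mid',mid.round(4),'len',np.ptp(L).round(3),'top z',np.percentile(o[:,2],98).round(4),'width',np.ptp(np.percentile(pc,[1,99])).round(3),'yaw',np.rad2deg(np.arctan2(*ax[::-1])).round(1),
         'stripe-frame (along,across)',((mid-c0)@e).round(4),((mid-c0)@n).round(4))
    print('stripe c',c0.round(4),'size',np.array(b[1]).round(1),'yaw',np.rad2deg(np.arctan2(e[1],e[0])).round(2),'n',n.round(4))
E
python3 - <<'E'
from h import *
for n in('scene','side'):
    z=np.load(f'/tmp/{n}.npz'); print(n); find(z['p'],z['w'])
p=np.load('/tmp/scene.npz')['p'][160:320,210:390]
cv2.imwrite('pics/crop1.png',cv2.resize(p[...,::-1],None,fx=3.5,fy=3.5,interpolation=2))
E
```

```text
scene
roller px [273, 223, 65, 44, 1426] mid [0.5552 0.0147] len 0.147 top z 0.0803 width 0.053 yaw 0.9 stripe-frame (along,across) 0.1324 -0.1146
stripe c [ 0.6316 -0.1428] size [134.6 398.9] yaw 156.74 n [-0.3949 -0.9187]
side
stripe c [ 0.5131 -0.2649] size [800.4 375.7] yaw 24.54 n [-0.4153  0.9097]
```

View pics/crop1.png

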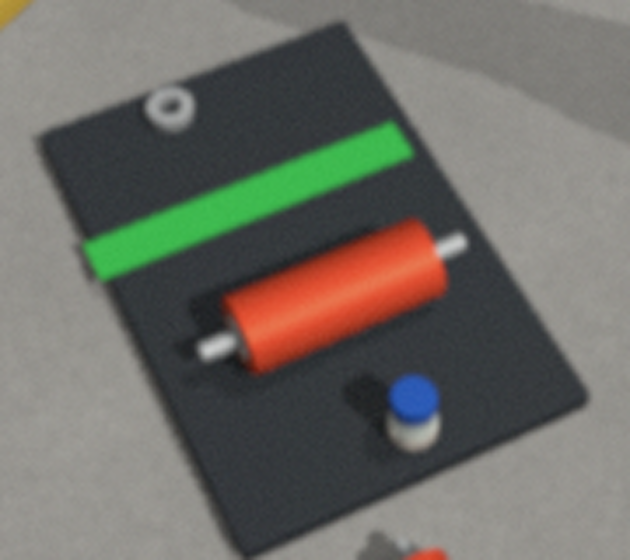

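The crop shows the full-size roller (345,295), 147 mm long with its top at 0.080 m, with journals at both ends. The stripe is beyond it, and the jar (413,410) is behind it. The stripe mask picked up outliers, so I'll fix that.

```bash
python3 - <<'E'
s=open('h.py').read()
s=s.replace("    g=w[m]; b=","    k_,l,st,_=cv2.connectedComponentsWithStats(m.astype(np.uint8)); m=l==1+st[1:,4].argmax()\n    g=w[m]; b=")
s=s.replace("if e[1]<0:e=-e","if abs(e[0])>abs(e[1]): e=e*np.sign(e[0])\n    else: e=e*np.sign(e[1])")
s=s.replace("m=((H<12)|(H>174))","print(w[m].mean(0).round(4)); m=((H<12)|(H>174))")
open('h.py','w').write(s)
E
python3 - <<'E'
from h import *
for n in('scene','side'):
    z=np.load(f'/tmp/{n}.npz'); print(n); find(z['p'],z['w'])
s=r.get_state()
from scipy.spatial.transform import Rotation as R
print(R.from_quat(s['eef_rot']).as_matrix().round(3))
E
```

```text
scene
[ 0.5672 -0.1137  0.019 ]
roller px [273, 223, 65, 44, 1426] mid [0.5552 0.0147] len 0.147 top z 0.0803 width 0.053 yaw 0.9 stripe-frame (along,across) -0.0105 0.1294
stripe c [ 0.5636 -0.1149] size [ 48.1 264.3] yaw -0.96 n [0.0168 0.9999]
side
[ 0.5531 -0.1133  0.0209]
roller px [296, 209, 60, 54, 1454] mid [0.5497 0.0133] len 0.148 top z 0.0811 width 0.053 yaw 0.6 stripe-frame (along,across) -0.0112 0.1274
stripe c [ 0.5612 -0.1141] size [264.7  43.6] yaw 0.15 n [-0.0026  1.    ]
[[ 0.962  0.273 -0.001]
 [ 0.273 -0.962  0.002]
 [-0.    -0.002 -1.   ]]
```

```bash
python3 -m creep '[{"grip":-1,"spin":5.3},{"grip":-1,"spin":5.3},{"grip":-1,"spin":5.25},{"grip":-1,"tx":1.9,"ty":-3.1},{"grip":-1,"tx":1.9,"ty":-3.1},{"grip":-1,"tx":1.9,"ty":-3.1},{"grip":-1,"tx":1.9,"ty":-3.1},{"grip":-1,"tx":1.9,"ty":-3.1}]' 
python3 -m creep '[{"grip":-1,"tx":1.9,"ty":-3.1},{"grip":-1,"tx":1.9,"ty":-3.1},{"grip":-1,"tx":1.9,"ty":-3.1},{"grip":-1,"tx":1.9,"ty":-3.1},{"grip":-1,"tx":1.9,"ty":-3.1},{"grip":-1,"tx":1.9,"ty":-3.1},{"grip":-1,"tx":1.9,"ty":-3.1},{"grip":-1,"tx":1.9,"ty":-3.1}]'
```

```text
$[0]: bad value
$[0]: bad value
```

```bash
python3 -m creep '[{"grip":-1,"tx":0,"ty":0,"tz":0,"spin":5.3},{"grip":-1,"tx":0,"ty":0,"tz":0,"spin":5.3},{"grip":-1,"tx":0,"ty":0,"tz":0,"spin":5.25},{"grip":-1,"tx":1.9,"ty":-3.1,"tz":0,"spin":0},{"grip":-1,"tx":1.9,"ty":-3.1,"tz":0,"spin":0},{"grip":-1,"tx":1.9,"ty":-3.1,"tz":0,"spin":0},{"grip":-1,"tx":1.9,"ty":-3.1,"tz":0,"spin":0},{"grip":-1,"tx":1.9,"ty":-3.1,"tz":0,"spin":0}]'
```

```text
clock: 0.77
tool_pos: [0.2662, -0.4444, 0.2385]
eef_rot: [1.0, -0.0, -0.0, -0.0]
contact_force: [0.0, -0.0, -0.0]
opening: 0.42
finger_force: 0.0
```

```bash
python3 -m creep '[{"grip":-1,"tx":2.05,"ty":-3.35,"tz":0,"spin":0},{"grip":-1,"tx":2.05,"ty":-3.35,"tz":0,"spin":0},{"grip":-1,"tx":2.05,"ty":-3.35,"tz":0,"spin":0},{"grip":-1,"tx":2.05,"ty":-3.35,"tz":0,"spin":0},{"grip":-1,"tx":2.05,"ty":-3.35,"tz":0,"spin":0},{"grip":-1,"tx":2.05,"ty":-3.35,"tz":0,"spin":0},{"grip":-1,"tx":2.05,"ty":-3.35,"tz":0,"spin":0},{"grip":-1,"tx":2.05,"ty":-3.35,"tz":0,"spin":0}]'
python3 -m creep '[{"grip":-1,"tx":2.05,"ty":-3.35,"tz":0,"spin":0},{"grip":-1,"tx":2.05,"ty":-3.35,"tz":0,"spin":0},{"grip":-1,"tx":2.05,"ty":-3.35,"tz":0,"spin":0},{"grip":-1,"tx":2.05,"ty":-3.35,"tz":0,"spin":0},{"grip":-1,"tx":2.05,"ty":-3.35,"tz":0,"spin":0},{"grip":-1,"tx":2,"ty":-3.35,"tz":0,"spin":0},{"grip":-1,"tx":0,"ty":0,"tz":3,"spin":0},{"grip":-1,"tx":0,"ty":0,"tz":0,"spin":0}]'
python3 - <<'E'
from h import *
p,d,c=snap('wrist','w1.png');find(p,world(d,c))
E
```

```text
clock: 1.43
tool_pos: [0.4302, -0.1763, 0.2386]
eef_rot: [1.0, 0.0, -0.0, -0.0]
contact_force: [0.4, -1.0, 0.2]
opening: 0.003
finger_force: 0.0
clock: 2.1
tool_pos: [0.5506, 0.0263, 0.205]
eef_rot: [1.0, 0.003, -0.003, -0.0]
contact_force: [-1.2, -0.4, -0.2]
opening: 0.001
finger_force: 0.0
[ 0.5806 -0.1132  0.0209]
roller px [298, 129, 71, 174, 10683] mid [0.5586 0.0122] len 0.14 top z 0.0808 width 0.057 yaw 1.0 stripe-frame (along,across) -0.0055 0.1257
stripe c [ 0.5644 -0.1135] size [263.5  38.6] yaw 0.15 n [-0.0026  1.    ]
```

View pics/w1.png

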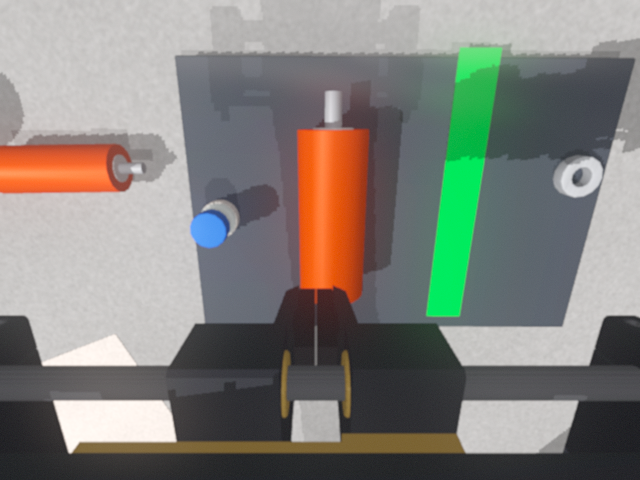

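Wrist picture: the roller at (330,210), the stripe at (465,180), the jar at (212,228) and the bearing at (578,176). The shut fingertips are at (318,292), over the near half of the roller. Next I descend to just above the roller's top.

```bash
python3 -m creep '[{"grip":-1,"tx":0.3,"ty":0.4,"tz":3.8,"spin":0},{"grip":-1,"tx":0,"ty":0,"tz":3.8,"spin":0},{"grip":-1,"tx":0,"ty":0,"tz":3.5,"spin":0},{"grip":-1,"tx":0,"ty":0,"tz":0.5,"spin":0},{"grip":-1,"tx":0,"ty":0,"tz":0,"spin":0},{"grip":-1,"tx":0,"ty":0,"tz":0,"spin":0}]'
python3 -m creep '[{"grip":-1,"tx":0,"ty":0,"tz":0.3,"spin":0},{"grip":-1,"tx":0,"ty":0,"tz":0,"spin":0},{"grip":-1,"tx":0,"ty":0,"tz":0,"spin":0}]'
```

```text
clock: 2.65
tool_pos: [0.5561, 0.018, 0.0944]
eef_rot: [1.0, -0.001, 0.001, 0.0]
contact_force: [-0.1, -0.1, -0.1]
opening: 0.003
finger_force: 0.0
clock: 2.9
tool_pos: [0.5562, 0.0188, 0.0913]
eef_rot: [1.0, 0.0, 0.001, -0.0]
contact_force: [-0.5, 0.3, -0.2]
opening: 0.005
finger_force: 0.0
```

```bash
python3 -m creep '[{"grip":-1,"tx":0,"ty":-0.3,"tz":0.8,"spin":0},{"grip":-1,"tx":0,"ty":0,"tz":0,"spin":0},{"grip":-1,"tx":0,"ty":0,"tz":0.3,"spin":0},{"grip":-1,"tx":0,"ty":0,"tz":0,"spin":0},{"grip":-1,"tx":0,"ty":0,"tz":0,"spin":0}]'
python3 -m creep '[{"grip":-1,"tx":0,"ty":0,"tz":0.2,"spin":0},{"grip":-1,"tx":0,"ty":0,"tz":0,"spin":0},{"grip":-1,"tx":0,"ty":0,"tz":0,"spin":0}]'
```

```text
clock: 3.32
tool_pos: [0.5552, 0.0223, 0.0801]
eef_rot: [1.0, 0.0, 0.0, -0.0]
contact_force: [-2.4, 2.4, 14.4]
opening: 0.005
finger_force: 7.0
clock: 3.57
tool_pos: [0.5553, 0.0225, 0.0798]
eef_rot: [1.0, 0.0, 0.001, -0.0]
contact_force: [-6.5, 0.9, 29.5]
opening: 0.011
finger_force: 14.8
```

```bash
python3 -m creep '[{"grip":-1,"tx":0,"ty":0.4,"tz":-0.1,"spin":0},{"grip":-1,"tx":0,"ty":0.6,"tz":0,"spin":0},{"grip":-1,"tx":0,"ty":0.6,"tz":0,"spin":0},{"grip":-1,"tx":0,"ty":0.6,"tz":0,"spin":0},{"grip":-1,"tx":0,"ty":0.6,"tz":0,"spin":0},{"grip":-1,"tx":0,"ty":0.4,"tz":0,"spin":0},{"grip":-1,"tx":0,"ty":0,"tz":0,"spin":0},{"grip":-1,"tx":0,"ty":0,"tz":0,"spin":0}]'
python3 - <<'E'
from h import *
for n in('scene','side','wrist'):
    p,d,c=snap(n);print(n);find(p,world(d,c))
E
```

```text
clock: 4.23
tool_pos: [0.5556, -0.0109, 0.0802]
eef_rot: [1.0, -0.0, 0.001, 0.0]
contact_force: [-4.2, -0.4, 23.1]
opening: 0.005
finger_force: 11.7
scene
[ 0.6267 -0.1134  0.0189]
roller px [271, 229, 63, 33, 735] mid [ 0.5555 -0.0017] len 0.147 top z 0.08 width 0.053 yaw 0.7 stripe-frame (along,across) -0.0625 0.1159
stripe c [ 0.6225 -0.1151] size [146.1  45.9] yaw 2.26 n [-0.0394  0.9992]
side
[ 0.5238 -0.1133  0.0209]
roller px [301, 212, 60, 47, 1130] mid [ 0.5482 -0.0013] len 0.147 top z 0.0816 width 0.052 yaw 3.1 stripe-frame (along,across) 0.0152 0.112
stripe c [ 0.5334 -0.1133] size [206.3  41. ] yaw 0.22 n [-0.0039  1.    ]
wrist
[ 0.6065 -0.1134  0.0209]
roller px [242, 142, 122, 181, 17601] mid [ 0.5869 -0.0036] len 0.085 top z 0.0809 width 0.057 yaw 178.3 stripe-frame (along,across) 0.0019 0.1102
roller px [293, 401, 46, 27, 1094] mid [ 0.489  -0.0103] len 0.024 top z 0.0807 width 0.018 yaw 82.8 stripe-frame (along,across) -0.096 0.1039
stripe c [ 0.5854 -0.1138] size [222.1  39.1] yaw 0.21 n [-0.0036  1.    ]
```

Pure rolling is confirmed: the finger moved 33 mm and the roller about 16 mm. I'll extend this stroke a little, then lift and step back.

```bash
python3 -m creep '[{"grip":-1,"tx":0,"ty":0.5,"tz":0,"spin":0},{"grip":-1,"tx":0,"ty":0.5,"tz":0,"spin":0},{"grip":-1,"tx":0,"ty":0,"tz":0,"spin":0},{"grip":-1,"tx":0,"ty":0,"tz":0,"spin":0}]'
python3 -m creep '[{"grip":-1,"tx":0,"ty":0,"tz":-1.5,"spin":0},{"grip":-1,"tx":0,"ty":-1.0,"tz":0,"spin":0},{"grip":-1,"tx":0,"ty":-1.5,"tz":0,"spin":0},{"grip":-1,"tx":0,"ty":0,"tz":0,"spin":0}]'
python3 - <<'E'
from h import *
for n in('scene','side','wrist'):
    p,d,c=snap(n);print(n);find(p,world(d,c))
E
```

```text
clock: 4.72
tool_pos: [0.5557, -0.0214, 0.0799]
eef_rot: [1.0, -0.001, 0.001, 0.001]
contact_force: [-3.8, -1.5, 20.5]
opening: 0.001
finger_force: 10.4
clock: 5.05
tool_pos: [0.5553, 0.0093, 0.0925]
eef_rot: [1.0, 0.002, 0.0, -0.002]
contact_force: [-0.4, 1.2, 0.5]
opening: 0.008
finger_force: 0.0
scene
[ 0.6256 -0.1138  0.019 ]
roller px [270, 229, 35, 31, 663] mid [ 0.5947 -0.0061] len 0.07 top z 0.0804 width 0.054 yaw 178.4 stripe-frame (along,across) -0.0308 0.1073
stripe c [ 0.6238 -0.1138] size [ 46.1 143.8] yaw -0.87 n [0.0152 0.9999]
side
[ 0.5298 -0.1131  0.021 ]
roller px [303, 212, 60, 46, 1102] mid [ 0.5417 -0.0063] len 0.134 top z 0.0814 width 0.053 yaw 4.9 stripe-frame (along,across) 0.0049 0.1072
stripe c [ 0.5376 -0.1135] size [215.   42.3] yaw 0.4 n [-0.007  1.   ]
wrist
[ 0.5998 -0.1133  0.0209]
roller px [288, 140, 115, 183, 17056] mid [ 0.5834 -0.0102] len 0.093 top z 0.0808 width 0.057 yaw 4.3 stripe-frame (along,across) 0.0028 0.1033
stripe c [ 0.5807 -0.1135] size [232.1  38.9] yaw 0.1 n [-0.0018  1.    ]
```

```bash
python3 -m creep '[{"grip":-1,"tx":0,"ty":0.3,"tz":1.1,"spin":0},{"grip":-1,"tx":0,"ty":0,"tz":0.4,"spin":0},{"grip":-1,"tx":0,"ty":0,"tz":0,"spin":0}]'
python3 -m creep '[{"grip":-1,"tx":0,"ty":0.6,"tz":0,"spin":0},{"grip":-1,"tx":0,"ty":0.8,"tz":0,"spin":0},{"grip":-1,"tx":0,"ty":0.8,"tz":0,"spin":0},{"grip":-1,"tx":0,"ty":0.8,"tz":0,"spin":0},{"grip":-1,"tx":0,"ty":0.8,"tz":0,"spin":0},{"grip":-1,"tx":0,"ty":0.6,"tz":0,"spin":0},{"grip":-1,"tx":0,"ty":0.4,"tz":0,"spin":0},{"grip":-1,"tx":0,"ty":0,"tz":0,"spin":0}]'
python3 -m creep '[{"grip":-1,"tx":0,"ty":0,"tz":0,"spin":0},{"grip":-1,"tx":0,"ty":0,"tz":-3,"spin":0},{"grip":-1,"tx":0,"ty":-1.4,"tz":-3.5,"spin":0},{"grip":-1,"tx":-2,"ty":-1.4,"tz":-3.5,"spin":0},{"grip":-1,"tx":-2,"ty":0,"tz":0,"spin":0},{"grip":-1,"tx":0,"ty":0,"tz":0,"spin":0}]'
python3 - <<'E'
from h import *
for n in('scene','side','wrist'):
    p,d,c=snap(n,n+'2.png');print(n);find(p,world(d,c))
E
```

```text
clock: 5.45
tool_pos: [0.5561, 0.001, 0.0798]
eef_rot: [1.0, -0.001, 0.001, 0.0]
contact_force: [-4.5, 1.4, 27.1]
opening: 0.001
finger_force: 13.1
clock: 6.12
tool_pos: [0.5566, -0.0502, 0.0794]
eef_rot: [1.0, -0.002, 0.002, 0.002]
contact_force: [-2.5, -2.3, 21.6]
opening: 0.004
finger_force: 10.7
clock: 6.62
tool_pos: [0.5123, -0.0189, 0.1775]
eef_rot: [1.0, 0.0, -0.001, 0.0]
contact_force: [-1.4, -0.7, -0.0]
opening: 0.005
finger_force: 0.0
scene
[ 0.5846 -0.1138  0.0189]
roller px [266, 211, 63, 42, 1358] mid [ 0.5552 -0.0315] len 0.148 top z 0.08 width 0.054 yaw 0.0 stripe-frame (along,across) -0.0242 0.0831
stripe c [ 0.5797 -0.1145] size [232.3  46.8] yaw 0.19 n [-0.0034  1.    ]
side
[ 0.5481 -0.1141  0.0208]
roller px [310, 201, 60, 52, 1356] mid [ 0.5507 -0.033 ] len 0.149 top z 0.0814 width 0.052 yaw 0.3 stripe-frame (along,across) -0.0105 0.0812
stripe c [ 0.5611 -0.1143] size [ 41.9 263.4] yaw -0.05 n [9.e-04 1.e+00]
wrist
[ 0.5785 -0.1134  0.0209]
roller px [295, 73, 82, 211, 15401] mid [ 0.5555 -0.0344] len 0.146 top z 0.0808 width 0.056 yaw 0.5 stripe-frame (along,across) -0.0034 0.083
stripe c [ 0.5603 -0.1172] size [255.4  48. ] yaw 0.91 n [-0.0159  0.9999]
```

View pics/wrist2.png

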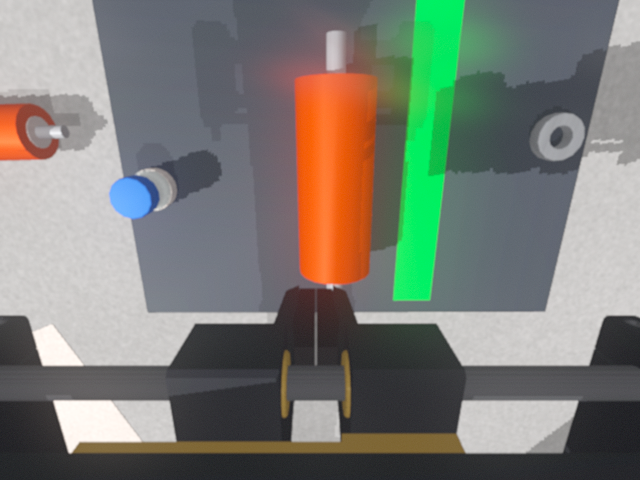

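Wrist picture: the roller at (335,180) is parallel to the stripe (430,150) and about 81 mm from its centre line. The jar and bearing are undisturbed. Next stroke is 60 mm of finger travel.

```bash
python3 -m creep '[{"grip":-1,"tx":2,"ty":0,"tz":3.5,"spin":0},{"grip":-1,"tx":2,"ty":0,"tz":3.5,"spin":0},{"grip":-1,"tx":0,"ty":0,"tz":2,"spin":0},{"grip":-1,"tx":0,"ty":0,"tz":0.7,"spin":0},{"grip":-1,"tx":0,"ty":0,"tz":0.2,"spin":0},{"grip":-1,"tx":0,"ty":0,"tz":0,"spin":0}]'

```

```text
clock: 7.27
tool_pos: [0.5583, -0.0173, 0.0788]
eef_rot: [1.0, 0.0, 0.002, -0.001]
contact_force: [-0.5, 3.0, 15.5]
opening: 0.003
finger_force: 7.6
```

```bash
python3 -m creep '[{"grip":-1,"tx":0,"ty":0.6,"tz":0,"spin":0},{"grip":-1,"tx":0,"ty":0.9,"tz":0,"spin":0},{"grip":-1,"tx":0,"ty":0.9,"tz":0,"spin":0},{"grip":-1,"tx":0,"ty":0.9,"tz":0,"spin":0},{"grip":-1,"tx":0,"ty":0.9,"tz":0,"spin":0},{"grip":-1,"tx":0,"ty":0.9,"tz":0,"spin":0},{"grip":-1,"tx":0,"ty":0.6,"tz":0,"spin":0},{"grip":-1,"tx":0,"ty":0.2,"tz":0,"spin":0}]'
python3 -m creep '[{"grip":-1,"tx":0,"ty":0,"tz":0,"spin":0},{"grip":-1,"tx":0,"ty":0,"tz":0,"spin":0},{"grip":-1,"tx":0,"ty":0,"tz":-3,"spin":0},{"grip":-1,"tx":0,"ty":-1.4,"tz":-3.5,"spin":0},{"grip":-1,"tx":-2,"ty":-1.5,"tz":-3.5,"spin":0},{"grip":-1,"tx":-2,"ty":0,"tz":0,"spin":0},{"grip":-1,"tx":0,"ty":0,"tz":0,"spin":0},{"grip":-1,"tx":0,"ty":0,"tz":0,"spin":0}]'
python3 - <<'E'
from h import *
for n in('scene','side','wrist'):
    p,d,c=snap(n,n+'3.png');print(n);find(p,world(d,c))
E
```

```text
clock: 7.93
tool_pos: [0.5587, -0.0809, 0.0794]
eef_rot: [1.0, -0.002, 0.003, 0.001]
contact_force: [0.5, -1.2, 15.8]
opening: 0.002
finger_force: 7.9
clock: 8.6
tool_pos: [0.5161, -0.0497, 0.1763]
eef_rot: [1.0, -0.0, -0.001, 0.0]
contact_force: [0.2, -0.8, 0.9]
opening: 0.002
finger_force: 0.0
scene
[ 0.6262 -0.119   0.019 ]
roller px [262, 203, 61, 41, 1304] mid [ 0.5558 -0.0618] len 0.147 top z 0.0803 width 0.049 yaw 0.5 stripe-frame (along,across) -0.0299 0.0535
stripe c [ 0.5864 -0.115 ] size [218.4  44.3] yaw 0.71 n [-0.0123  0.9999]
side
[ 0.461  -0.1152  0.0209]
roller px [319, 196, 59, 50, 1309] mid [ 0.5505 -0.0634] len 0.149 top z 0.0817 width 0.048 yaw 0.6 stripe-frame (along,across) 0.08 0.0547
stripe c [ 0.4679 -0.114 ] size [40.3 76.8] yaw -2.9 n [0.0506 0.9987]
wrist
[ 0.5812 -0.1151  0.0209]
roller px [295, 76, 81, 211, 12561] mid [ 0.5556 -0.0626] len 0.146 top z 0.0809 width 0.057 yaw 178.3 stripe-frame (along,across) -0.0056 0.0511
stripe c [ 0.5613 -0.1137] size [256.5  37.8] yaw 0.13 n [-0.0022  1.    ]
```

```bash
python3 -m creep '[{"grip":-1,"tx":2,"ty":0,"tz":3.5,"spin":0},{"grip":-1,"tx":2,"ty":0,"tz":3.5,"spin":0},{"grip":-1,"tx":0,"ty":0,"tz":2,"spin":0},{"grip":-1,"tx":0,"ty":0,"tz":0.7,"spin":0},{"grip":-1,"tx":0,"ty":0,"tz":0.2,"spin":0},{"grip":-1,"tx":0,"ty":0,"tz":0,"spin":0}]'
python3 -m creep '[{"grip":-1,"tx":0,"ty":0.6,"tz":0,"spin":0},{"grip":-1,"tx":0,"ty":0.8,"tz":0,"spin":0},{"grip":-1,"tx":0,"ty":0.8,"tz":0,"spin":0},{"grip":-1,"tx":0,"ty":0.8,"tz":0,"spin":0},{"grip":-1,"tx":0,"ty":0.8,"tz":0,"spin":0},{"grip":-1,"tx":0,"ty":0.8,"tz":0,"spin":0},{"grip":-1,"tx":0,"ty":0.6,"tz":0,"spin":0},{"grip":-1,"tx":0,"ty":0.2,"tz":0,"spin":0}]'
python3 -m creep '[{"grip":-1,"tx":0,"ty":0,"tz":0,"spin":0},{"grip":-1,"tx":0,"ty":0,"tz":0,"spin":0},{"grip":-1,"tx":0,"ty":0,"tz":-3,"spin":0},{"grip":-1,"tx":0,"ty":-1.4,"tz":-3.5,"spin":0},{"grip":-1,"tx":-2,"ty":-1.4,"tz":-3.5,"spin":0},{"grip":-1,"tx":-2,"ty":0,"tz":0,"spin":0},{"grip":-1,"tx":0,"ty":0,"tz":0,"spin":0},{"grip":-1,"tx":0,"ty":0,"tz":0,"spin":0}]'
python3 - <<'E'
from h import *
for n in('scene','side','wrist'):
    p,d,c=snap(n,n+'4.png');print(n);find(p,world(d,c))
E
```

```text
clock: 9.25
tool_pos: [0.5586, -0.0477, 0.0788]
eef_rot: [1.0, 0.001, 0.002, -0.001]
contact_force: [-0.6, 1.1, 12.7]
opening: 0.004
finger_force: 6.6
clock: 9.92
tool_pos: [0.5591, -0.1058, 0.0799]
eef_rot: [1.0, -0.001, 0.003, 0.001]
contact_force: [-0.6, -1.0, 18.0]
opening: 0.002
finger_force: 9.2
clock: 10.58
tool_pos: [0.5166, -0.0759, 0.1767]
eef_rot: [1.0, -0.0, -0.0, 0.0]
contact_force: [0.7, -0.5, -0.5]
opening: 0.007
finger_force: 0.0
scene
[ 0.6686 -0.1143  0.0188]
roller px [257, 194, 61, 41, 1307] mid [ 0.556  -0.0901] len 0.148 top z 0.0804 width 0.053 yaw 0.7 stripe-frame (along,across) -0.109 0.016
stripe c [ 0.6634 -0.1145] size [46.8 66.5] yaw -4.44 n [0.0774 0.997 ]
side
[ 0.4514 -0.1128  0.0209]
roller px [327, 191, 60, 50, 1327] mid [ 0.5506 -0.0912] len 0.148 top z 0.0816 width 0.054 yaw 0.5 stripe-frame (along,across) 0.0948 0.0192
stripe c [ 0.4566 -0.1141] size [53.5 40.3] yaw 2.23 n [-0.0389  0.9992]
wrist
[ 0.668  -0.1152  0.021 ]
roller px [297, 76, 82, 211, 12187] mid [ 0.5565 -0.0938] len 0.145 top z 0.0807 width 0.057 yaw 2.2 stripe-frame (along,across) -0.1046 0.0188
stripe c [ 0.661  -0.1131] size [37.  58.5] yaw -0.29 n [0.005 1.   ]
```

View pics/wrist4.png

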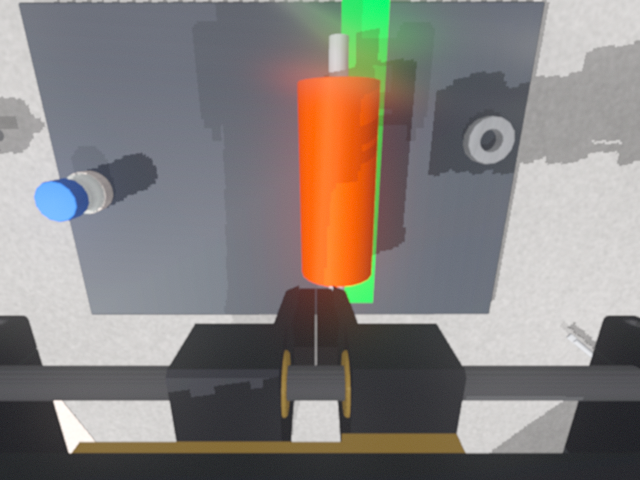

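Wrist picture: the roller at (338,180) overlaps the near edge of the stripe (365,150), with about 22 mm left to the centre line. Last stroke is 45 mm of finger travel.

```bash
python3 -m creep '[{"grip":-1,"tx":2,"ty":0.3,"tz":3.5,"spin":0},{"grip":-1,"tx":1.8,"ty":0,"tz":3.5,"spin":0},{"grip":-1,"tx":0,"ty":0,"tz":2,"spin":0},{"grip":-1,"tx":0,"ty":0,"tz":0.7,"spin":0},{"grip":-1,"tx":0,"ty":0,"tz":0.2,"spin":0},{"grip":-1,"tx":0,"ty":0,"tz":0,"spin":0}]'
python3 -m creep '[{"grip":-1,"tx":0,"ty":0.5,"tz":0,"spin":0},{"grip":-1,"tx":0,"ty":0.7,"tz":0,"spin":0},{"grip":-1,"tx":0,"ty":0.7,"tz":0,"spin":0},{"grip":-1,"tx":0,"ty":0.7,"tz":0,"spin":0},{"grip":-1,"tx":0,"ty":0.7,"tz":0,"spin":0},{"grip":-1,"tx":0,"ty":0.7,"tz":0,"spin":0},{"grip":-1,"tx":0,"ty":0.4,"tz":0,"spin":0},{"grip":-1,"tx":0,"ty":0.1,"tz":0,"spin":0}]'
python3 -m creep '[{"grip":-1,"tx":0,"ty":0,"tz":0,"spin":0},{"grip":-1,"tx":0,"ty":0,"tz":0,"spin":0},{"grip":-1,"tx":0,"ty":0,"tz":-3,"spin":0},{"grip":-1,"tx":0,"ty":0,"tz":-3.5,"spin":0},{"grip":-1,"tx":-2,"ty":0,"tz":-3.5,"spin":0},{"grip":-1,"tx":-3,"ty":0,"tz":-3,"spin":0},{"grip":-1,"tx":-3,"ty":0,"tz":0,"spin":0},{"grip":-1,"tx":0,"ty":0,"tz":0,"spin":0}]'
python3 - <<'E'
from h import *
for n in('scene','side','wrist'):
    p,d,c=snap(n,n+'5.png');print(n);find(p,world(d,c))
E
```

```text
clock: 11.23
tool_pos: [0.5569, -0.0773, 0.0792]
eef_rot: [1.0, 0.0, 0.002, -0.001]
contact_force: [-0.7, 2.5, 15.2]
opening: 0.003
finger_force: 7.6
clock: 11.9
tool_pos: [0.5573, -0.1256, 0.0801]
eef_rot: [1.0, -0.001, 0.003, 0.001]
contact_force: [-2.0, 0.1, 20.5]
opening: 0.002
finger_force: 10.3
clock: 12.57
tool_pos: [0.4692, -0.1243, 0.2081]
eef_rot: [1.0, -0.001, -0.003, 0.0]
contact_force: [-1.1, 0.4, -0.5]
opening: 0.004
finger_force: 0.0
scene
[ 0.5874 -0.1084  0.0188]
roller px [254, 188, 59, 40, 1192] mid [ 0.5566 -0.1124] len 0.147 top z 0.0804 width 0.052 yaw 1.1 stripe-frame (along,across) -0.0065 0.0003
stripe c [ 0.5631 -0.1127] size [ 45.6 265.1] yaw -0.19 n [0.0032 1.    ]
side
[ 0.5374 -0.1076  0.0209]
roller px [334, 187, 59, 49, 1295] mid [ 0.5512 -0.1149] len 0.149 top z 0.0816 width 0.053 yaw 0.2 stripe-frame (along,across) -0.0101 -0.0032
stripe c [ 0.5613 -0.1115] size [262.8  42.2] yaw 0.52 n [-0.0091  1.    ]
wrist
[ 0.4481 -0.1125  0.0208]
roller px [266, 15, 78, 208, 14482] mid [ 0.5563 -0.1159] len 0.145 top z 0.0809 width 0.057 yaw 0.7 stripe-frame (along,across) -0.0033 -0.1069
stripe c [ 0.4493 -0.1133] size [30.3 35.4] yaw 90.38 n [-1.     -0.0065]
```

View pics/wrist5.png

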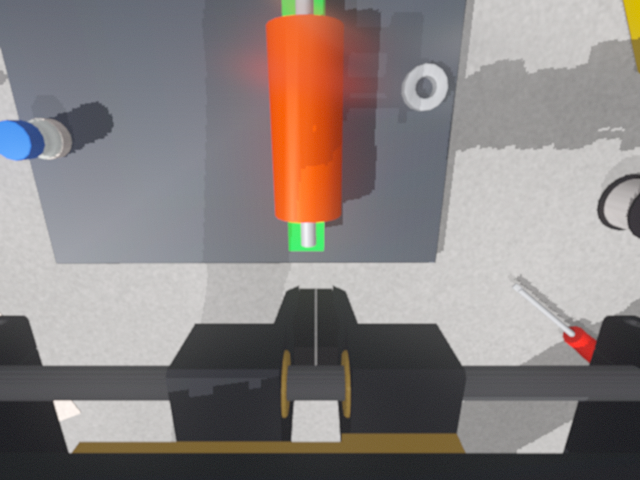

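View pics/scene5.png

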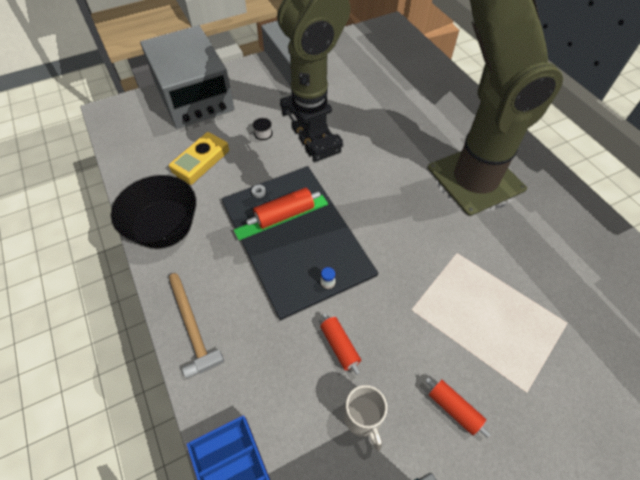

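The roller is centred on the stripe within about 2 mm, at (307,120) in the wrist picture, with green visible around both journals. The scene picture shows the hand well clear and everything else in place. I'll hand the job in.

```bash
python3 -c "
from h import *
print(workorder.finish_job())"
```

```text
the job is handed in; nothing more can be done
None
```

The roller was rolled about 128 mm along the plate in five fingertip strokes, came to rest within about 2 mm of the green stripe's centre line with both steel ends above the green, the hand is clear and everything else is in place; the job is handed in, but no verdict was shown.

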